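# Find the full insert box by its weight and show it to the reader

## Robot

A 6-joint arm with a two-finger parallel gripper is mounted at the origin on a cart in front of the work surface, level with it; the furniture and walls round the work are solid. World frame = base frame: x ahead of the robot, y to its left, z up, the work surface at z = 0. Lengths are in m, angles in rad, forces in N, time in s.
With the tool pointing down it reaches from about 0.35 to 0.975 m from the base axis. Payload 4.9 kg.
Tool frame: the origin (TCP) lies at the very end of the fingers, on their centre line; the grasp point (between the pads) lies manip.grip_point_offset behind it (manip.grip_point_offset is the distance from the TCP to the grasp point, in m); z points along the fingers, y is the line along which they close (so a half turn about z gives the same grasp; the last joint's range is limited). The gripper opens to 85 mm and grips with 20 to 120 N. Pads are 22 mm wide; open, the fingers measure 114 mm over their backs; the gripper's body (76 mm by 85 mm) begins 54 mm behind the grasp point. The pads swing forward as they close: fully open they stand 13 mm farther back than shut.
Start: joints at [-0.119, 0.053, 1.613, -0, 1.476, -0.119], TCP at [0.625, 0, 0.231] pointing down, gripper open.
Joint ranges: [-3.01, 3.01], [-1.01, 2.22], [0.06, 2.58], [-1.02, 4.17], [0.09, 2.62], [-3.14, 3.14]. Speed limits (rad/s): [2.57, 2.57, 3.14, 3.14, 3.14, 3.14].

## Interface

Orientations are given as a unit quaternion [w, x, y, z].
In Python, from plant import manip gives the robot as it stands.
- The arm moves only by the shell command python3 -m crank 'ROWS' [OPENING]. ROWS is JSON, a list of rows, each an object of numbers: "x", "y", "z": the shift along the tool's x, y, z in cm; "turn": the turn about the tool's z in rad. In form: [{"x": .., "y": .., "z": .., "turn": ..}, ...]. A call has 1 to 5 rows; each row shifts and turns the commanded pose from where the row before left it, along the tool's axes as they then stand; what a row does not reach is not made up. A row lasts 1/10 s, in which the tool goes at most 50 mm and 8.59 degrees, less where a joint would pass 70% of its speed; a pose out of reach is approached as far as the arm can. A call with a gripper value outside its range is refused whole. OPENING is the opening in per cent of the stroke, from 0 (shut) to 100 (fully open), set as the call begins (- or left out, the last holds). The fingers move at their own pace and stop on an object; the grip force is fixed at half the most. Time passes only in rows, so rows that do not move let the fingers close. It gives the time, the measured TCP pose, the force, the opening and the grip force at its end, in the units of the state.
- manip.state(): the state, without advancing time (a new reading comes with each control period).
- manip.grab_frame(name): name is "scene" or "side" or "wrist"; returns (picture, depth): 400x640x3 uint8, red, green, blue; 400x640 float32, m along the optical axis (not along the pixel's ray), 0 where there is no reading.
- manip.camera_model(name): a dict with "mtx" (3x3 intrinsics, pixels), "world_to_cam" (4x4, takes a point from world to camera coordinates). Camera axes: x right, y down, z forward; pixel columns grow to the right and rows downward; lengths in m; the calibration is good to about 2 mm. A picture is of the moment at which its call begins: read the wrist's pose just before it. camera_model takes no time and is no camera call; for the wrist camera it gives the pose at the moment of the call.
- manip.job_done(): hands the job in; it is judged then, once.
The state is a dict: "time": time; "joint_pos": joint angles; "joint_vel": joint speeds; "joint_efforts": joint torques, N m; "tool_pos": TCP position; "tool_rot": TCP orientation; "contact_force": force on the tool from outside, world axes, zero at the start; "ft_torque": the same for the moment, N m; "gripper_width": opening from 0.0 (shut) to 1.0 (fully open); "grasp_force": force on a finger pad.
Only numpy, scipy, OpenCV 4.12 (cv2) and the standard library are available. Lean on these libraries where they do the work, as an engineer would, in place of code of your own. Each camera call takes 0.05 s, during which the arm holds its last target. There are 200 camera calls.

## Task

The two insert boxes in the rack look alike, but one is full and one nearly empty: lift the left one clear of the rack to feel its weight and put it back down home in the rack, then lift the right one clear in the same way. Leave the lighter box standing fully home in the rack and book out the heavier one: finish while holding it in the gripper, still and upright, in front of the middle of the tag reader's window, about 55 mm from the glass and with a broad face square to it. Do not drop a box, have only one out of the rack at a time, and leave everything else where it lies.

Things in the scene. Friction and masses are not known exactly. Their poses are not given: they have to be found in the camera images.
- box_left_center (a point): Middle of the left-hand (+y) box: closed flat insert box, orange lid, dark tray, 21 mm thick, 63 wide, 90 long, on its short end in the rack's left channel. Axes: y along the length (up), z normal to the broad faces, x along the width. Home, its middle is 49 mm and its top 94 mm above the work surface; the upper 50 mm is free, to be pinched from above across the 21 mm.
- box_right_center (a point): Middle of the right-hand (-y) box, in the rack's right channel; same look, size and axes as the left one. Either of the two may be the full one: it is at least 120 g heavier. Each weighs 0.07 to 0.42 kg; only lifting tells which is which. The contents can shift by 2 mm.
- rack: Bolted rack: base plate 86 x 146 x 4 mm with three steel channels, the middle one empty. Origin: middle of the plate's underside, on the work surface; x along the channels, away from the robot, y across them to the left (channels at y = +45, 0, -45 mm), z up. A channel is 24.5 mm wide, 39 high over all with a flared mouth; its floor is at 4 mm; end stops 67 mm apart, 17 high.
- reader: Fixed tag reader: grey head 76 mm wide, 62 high on a post with a foot, 141 mm tall in all. Origin on the work surface under the head. Its x axis points from the window into the reader, y along the window's width, z up: the window looks along -x, roughly towards the robot.
- reader_window (a point): Middle of the reader's dark upright glass window (52 mm wide, 38 high), 110 mm above the work surface; same axes as the reader, so the space in front of the glass is on its -x side. It reads a box whose middle is about 55 mm straight out from the middle of the glass, length upright, either broad face square to the glass.
- ball_bearing: Bystander, to be left alone: sealed ball bearing, 52 mm across, 15 high. Origin at the middle of its underside.
- black_knob: Bystander, to be left alone: lobed black clamping knob, 49 mm across, 31 high. Origin at the middle of its underside.
- hex_nut: Bystander, to be left alone: large hexagon nut, 34 mm, 14 high. Origin at the middle of its underside.
- spanner_2: Bystander, to be left alone: chrome combination spanner, 146 mm long. Origin at the middle of its underside.
- hex_key: Bystander, to be left alone: L-shaped hexagon key, 83 mm long. Origin at the middle of its underside.
- cap_screw_1: Bystander, to be left alone: black socket cap screw, 52 mm long. Origin at the middle of its underside.

How it is judged:
On the way, in this order (a step that is already met when the one before it is completed fails the run):
1. the left box is lifted clear of the rack while the right one stands home (z of box_left_center in the frame of rack above 0.092 m and contact force between box_left and rack below 0.05 N and z of box_right_center in the frame of rack below 0.053 m and x of box_right_center in the frame of rack between -0.02 and 0.02 m and y of box_right_center in the frame of rack between -0.055 and 0.055 m and angle between box_right's own y axis and vertical below 0.15 rad), for 0.3 s.
2. the left box is back home in the rack and the right box is lifted clear (z of box_right_center in the frame of rack above 0.092 m and contact force between box_right and rack below 0.05 N and z of box_left_center in the frame of rack below 0.053 m and x of box_left_center in the frame of rack between -0.02 and 0.02 m and y of box_left_center in the frame of rack between -0.055 and 0.055 m and angle between box_left's own y axis and vertical below 0.15 rad), for 0.3 s.
At the end, for the whole second after the job is handed in: Fingers hold the heavier box clear of rack and reader, still, middle 30-85 mm before the glass and within 25 mm of its centre line, upright and square to it within 0.22 rad; the lighter stands let go in a rack channel, middle under 53 mm above the rack's foot (((distance between carbide_inserts_c0 and box_left_center below 0.03 m and x of box_left_center in the frame of reader_window between -0.085 and -0.03 m and y of box_left_center in the frame of reader_window between -0.025 and 0.025 m and z of box_left_center in the frame of reader_window between -0.025 and 0.025 m and angle between the z axis of box_left and the x axis of reader, either way round below 0.22 rad and angle between box_left's own y axis and vertical below 0.22 rad and contact force between the fingers and box_left above 0.5 N and contact force between box_left and reader below 0.05 N and linear speed of each of box_left, box_right below 0.03 m/s and z of box_right_center in the frame of rack below 0.053 m and x of box_right_center in the frame of rack between -0.02 and 0.02 m and y of box_right_center in the frame of rack between -0.055 and 0.055 m and angle between box_right's own y axis and vertical below 0.15 rad and contact force between the fingers and box_right below 0.05 N) or (distance between carbide_inserts_c0 and box_right_center below 0.03 m and x of box_right_center in the frame of reader_window between -0.085 and -0.03 m and y of box_right_center in the frame of reader_window between -0.025 and 0.025 m and z of box_right_center in the frame of reader_window between -0.025 and 0.025 m and angle between the z axis of box_right and the x axis of reader, either way round below 0.22 rad and angle between box_right's own y axis and vertical below 0.22 rad and contact force between the fingers and box_right above 0.5 N and contact force between box_right and reader below 0.05 N and linear speed of each of box_right, box_left below 0.03 m/s and z of box_left_center in the frame of rack below 0.053 m and x of box_left_center in the frame of rack between -0.02 and 0.02 m and y of box_left_center in the frame of rack between -0.055 and 0.055 m and angle between box_left's own y axis and vertical below 0.15 rad and contact force between the fingers and box_left below 0.05 N))); the arm keeps its last pose, push and grip.
It fails at once if both boxes are out of the rack at once (z of each of box_left_center, box_right_center in the frame of rack above 0.075 m).
It fails at once if a box is dropped ((z of box_left_center in the frame of rack above 0.056 m and contact force between the fingers and box_left below 0.02 N and linear speed of box_left above 0.4 m/s) or (z of box_right_center in the frame of rack above 0.056 m and contact force between the fingers and box_right below 0.02 N and linear speed of box_right above 0.4 m/s)).
It fails at once if a bystander is disturbed (moved more than 20 mm) (distance of any of ball_bearing, black_knob, hex_nut, spanner_2, hex_key, cap_screw_1 from where it was at the start of the episode above 0.02 m).
It also fails if it takes over 61 s, if anything falls off the work surface, if the arm or the gripper's body presses on something with over 40 N, if the wrist force passes 120 N, or if a joint passes its speed limit or range.

## Working session

There is one attempt and no reset: what is moved stays moved. The work goes in short steps, Python scripts to look and compute and a shell command to move; the robot and the scene stay as the last step left them, time stands still between calls to the robot, and variables do not carry over. Pictures are saved under pics/ and viewed, at most 10 in all, crops included, and the job is handed in when it is done.

```bash
ls; mkdir -p pics
cat > h.py <<'E'
import numpy as np, cv2
from plant import manip
def grab(n,f=None):
    m=manip.camera_model(n); p,d=manip.grab_frame(n)
    if f: cv2.imwrite('pics/'+f,p[:,:,::-1])
    return p,d,np.array(m['mtx']),np.array(m['world_to_cam'])
def pts(d,K,T):
    v,u=np.mgrid[:d.shape[0],:d.shape[1]]
    c=np.stack([(u-K[0,2])/K[0,0]*d,(v-K[1,2])/K[1,1]*d,d,np.ones_like(d)],-1)
    return (c@np.linalg.inv(T).T)[...,:3]
E
python3 - <<'E'
from h import *
print(manip.state(), manip.grip_point_offset)
for n in('scene','side','wrist'):
    p,d,K,T=grab(n,n+'0.png'); np.savez('pics/'+n+'0.npz',p=p,d=d,K=K,T=T)
    print(n,np.linalg.inv(T)[:3,3].round(3))
E
```

```text
pics
{'time': 0.0, 'joint_pos': array([-1.18973254e-01,  5.33876809e-02,  1.61426441e+00,  1.77437523e-06,
        1.47600535e+00, -1.18976802e-01]), 'joint_vel': array([ 1.64820369e-03,  1.15930717e-03, -9.67182272e-05, -4.13743908e-04,
       -2.21392433e-05,  1.45233920e-03]), 'joint_efforts': array([ 2.70554956e-04, -3.93670499e+01, -3.70175600e+01, -1.62778279e-04,
        6.93513779e-03, -6.06393527e-06]), 'tool_pos': array([6.24388020e-01, 9.07843104e-05, 2.30061585e-01]), 'tool_rot': array([-8.12048393e-04,  7.07105210e-01,  7.07107599e-01, -6.37510864e-04]), 'contact_force': array([ 0.8159489 ,  0.01255497, -0.57516481]), 'ft_torque': array([-0.03448998, -0.06454166,  0.02852656]), 'grasp_force': 0.0, 'gripper_width': 1.0030989012752092} 0.0187
scene [0.319 0.562 0.698]
side [0.248 0.66  0.535]
wrist [0.623 0.071 0.373]
```

View pics/scene0.png

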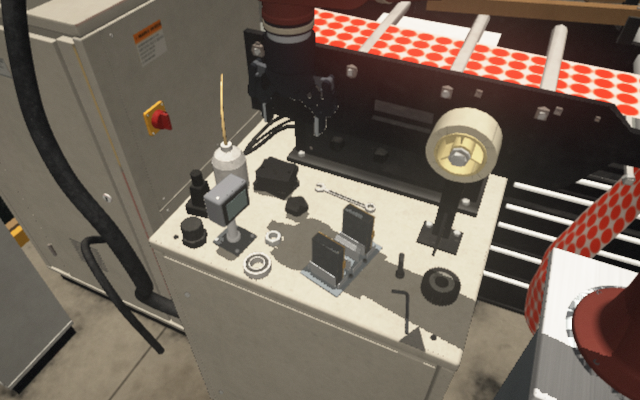

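View pics/side0.png

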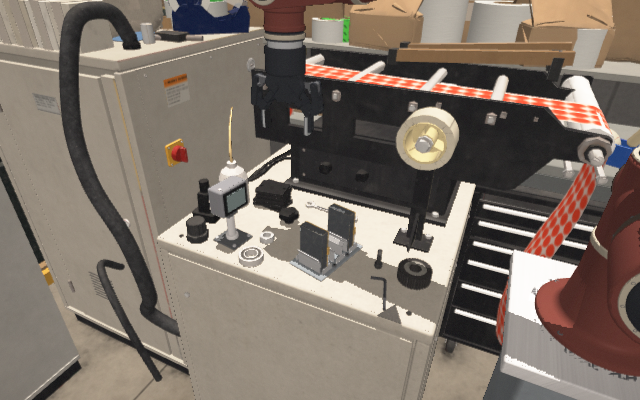

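View pics/wrist0.png

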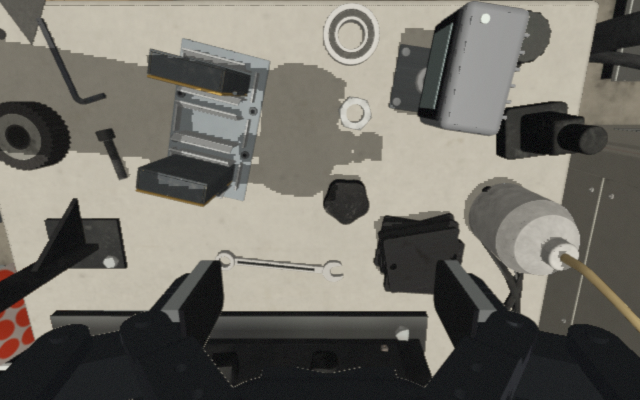

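The wrist view shows the rack at (170–270, 40–200), with box tops at about (200,70) and (180,180). The reader is at (475,65) with its dark window facing left. The spanner, knob, nut, bearing, hex key and screw lie around them. A tall post with a reel stands near (80,240). Next I'll measure from depth in several views.

Run:
```python
from h import *
C={}
for n in('scene','side','wrist'):
    z=np.load(f'pics/{n}0.npz'); P=pts(z['d'],z['K'],z['T']); ok=z['d']>0; C[n]=(P,z['p'],ok)
    m=ok&(P[...,0]>.35)&(P[...,0]<.72)&(P[...,1]>-.1)&(P[...,1]<.3)&(P[...,2]>.075)&(P[...,2]<.11)
    if n=='wrist': m[250:]=0
    k,l,s,c=cv2.connectedComponentsWithStats(m.astype(np.uint8))
    for i in range(1,k):
        if s[i,4]<40: continue
        q=P[l==i]; t=q[q[:,2]>np.percentile(q[:,2],97)-.006]
        r=cv2.minAreaRect((t[:,:2]*1000).astype(np.float32))
        print(n,s[i],'ztop',np.percentile(q[:,2],[50,97]).round(4),'rect',np.round(r[0],1),np.round(r[1],1),round(r[2],1))
    g=ok&(abs(P[...,2])<.02)&(P[...,0]>.4)&(P[...,0]<.8)&(P[...,1]>0)&(P[...,1]<.2)
    print(n,'table z',np.median(P[...,2][g]))
# reader
for n in C:
    P,p,ok=C[n]
    m=ok&(P[...,0]>.6)&(P[...,0]<.95)&(P[...,1]>.08)&(P[...,1]<.35)&(P[...,2]>.07)&(P[...,2]<.16)
    if n=='wrist': m[180:]=0
    k,l,s,c=cv2.connectedComponentsWithStats(m.astype(np.uint8))
    for i in range(1,k):
        if s[i,4]>150: q=P[l==i]; print(n,'rd',s[i],q.min(0).round(3),q.max(0).round(3),np.median(q,0).round(3))
# coarse height map of everything near
A=np.concatenate([C[n][0][C[n][2]] for n in('scene','side')])
H=np.full((22,14),-1.)
for x,y,z in A[::1]:
    i,j=int((x-.3)/.03),int((y+.12)/.03)
    if 0<=i<22 and 0<=j<14 and x>.3 and y>-.12: H[i,j]=max(H[i,j],z)
print('cols y',[round(-.12+.03*j,2) for j in range(14)])
for i in range(22): print(round(.3+.03*i,2),(H[i]*100).round().astype(int))
```

```text
scene [216 195  34  32 329] ztop [0.0981 0.109 ] rect [698.6  93.1] [71.7 16.6] 69.2
scene [438 197  15  19 171] ztop [0.0926 0.1087] rect [360.4 -82.5] [ 4.4 20.4] 89.3
scene [343 203  32  27 492] ztop [0.0936 0.0964] rect [496.    1.3] [23.5 56.2] 77.8
scene [312 231  33  30 544] ztop [0.0938 0.0964] rect [517.8  88.4] [22.3 56.1] 76.3
scene table z 0.001319259677148632
side [217 194  31  25 335] ztop [0.0965 0.1089] rect [700.   97.4] [70.2 14.1] 70.4
side [410 198  13  17 152] ztop [0.0931 0.108 ] rect [361.4 -80. ] [ 4.4 22.5] 85.5
side [328 203  28  21 341] ztop [0.0903 0.0944] rect [497.1   4.6] [22.3 56.8] 75.4
side [300 221  29  23 394] ztop [0.0913 0.0946] rect [519.   91.9] [22. 57.] 76.5
side table z -0.0003394458707574044
wrist [417  13  36 113 782] ztop [0.0998 0.1094] rect [698.2  88.3] [74.   7.3] 84.0
wrist [ 147   48   86   48 2417] ztop [0.0943 0.0958] rect [518.2  88.5] [20.6 56.6] 76.1
wrist [ 136  163   79   44 2306] ztop [0.0942 0.0956] rect [496.6   1.3] [21.3 56.7] 76.0
wrist table z 0.0007648098278473792
scene rd [ 204  183   38   44 1187] [0.693 0.08  0.08 
[... 1313 characters left out ...]
00 -100]
0.69 [   5    5    5   31   34   14   14   14   14    0 -100 -100 -100 -100]
0.72 [   5    5    5    0    0   14   14   15   14    0 -100 -100 -100 -100]
0.75 [   5    8    9    0    0    0    0    5    5    0 -100 -100 -100 -100]
0.78 [   0   11   15   10 -100    7    2    5    5    0 -100 -100 -100 -100]
0.81 [  21   20   17    9   10   10    7    0    0    0 -100 -100 -100 -100]
0.84 [  22    0    7    7 -100    3    2    0    0    0 -100 -100 -100 -100]
0.87 [-100    0    0 -100    0    0    0    0    0    0 -100 -100 -100 -100]
0.9 [-100 -100 -100 -100 -100 -100 -100  -87  -87 -100 -100 -100 -100 -100]
0.93 [-100 -100 -100 -100 -100 -100 -100  -38  -13  -13 -100 -100 -100 -100]
```

Run:
```python
from h import *
for n in('scene','side','wrist'):
    z=np.load(f'pics/{n}0.npz'); P=pts(z['d'],z['K'],z['T']); ok=z['d']>0; p=z['p']
    m=ok&(P[...,0]>.6)&(P[...,0]<.80)&(P[...,1]>.02)&(P[...,1]<.25)&(P[...,2]>.075)&(P[...,2]<.16)
    if n=='wrist': m[150:]=0
    k,l,s,c=cv2.connectedComponentsWithStats(m.astype(np.uint8)); i=1+np.argmax(s[1:,4]); q=P[l==i]
    t=q[q[:,2]>.134]; r=cv2.minAreaRect((t[:,:2]*1000).astype(np.float32)); print(n,'head',s[i],'top',np.percentile(q[:,2],97).round(4),np.round(r[0],1),np.round(r[1],1),round(r[2],1))
    if n!='wrist':
        # front face: normal fit by RANSAC on points z .085-.13
        f=q[(q[:,2]<.132)&(q[:,2]>.085)]; rng=np.random.default_rng(0); best=None
        for _ in range(300):
            a,b,c_=f[rng.choice(len(f),3,False)]; nn=np.cross(b-a,c_-a); L=np.linalg.norm(nn)
            if L<1e-7: continue
            nn/=L; inl=abs((f-a)@nn)<.0015
            if best is None or inl.sum()>best.sum(): best=inl
        g=f[best]; c0=g.mean(0); u=np.linalg.svd(g-c0)[2][2]; u*=np.sign(u[0]); print('  face',best.sum(),len(f),'c',c0.round(4),'n',u.round(3),'min/max',g.min(0).round(3),g.max(0).round(3))
        # dark glass pixels
        d=(l==i)&(p.max(2)<75); d&=(abs((P-c0)@u)<.006)
        h=P[d]; print('  dark',d.sum(),h.mean(0).round(4),h.min(0).round(3),h.max(0).round(3))
    e=ok&(P[...,0]>.28)&(P[...,0]<.46)&(P[...,1]>-.15)&(P[...,1]<.06)&(P[...,2]>.12)&(P[...,2]<.4)
    if n=='wrist': e[290:]=0
    if e.sum(): w=P[e]; print('  reel',e.sum(),np.percentile(w,[1,50,99],axis=0).round(3).tolist())
```

```text
scene head [ 204  173   46   54 1639] top 0.1433 [718.8  86.9] [75.9 47.3] 83.5
  face 469 816 c [0.6969 0.0911 0.1098] n [ 0.989 -0.146  0.01 ] min/max [0.691 0.056 0.085] [0.703 0.124 0.132]
  dark 256 [0.6987 0.0979 0.1172] [0.691 0.059 0.086] [0.706 0.124 0.139]
  reel 10328 [[0.282, -0.149, 0.133], [0.355, -0.144, 0.275], [0.457, -0.002, 0.318]]
side head [ 208  176   40   43 1248] top 0.1413 [718.1  90. ] [76.2 44.7] 80.1
  face 393 752 c [0.6978 0.0945 0.1095] n [ 0.991 -0.136 -0.007] min/max [0.692 0.06  0.085] [0.704 0.126 0.132]
  dark 239 [0.6991 0.0979 0.113 ] [0.692 0.06  0.08 ] [0.706 0.126 0.136]
  reel 7369 [[0.282, -0.147, 0.131], [0.349, -0.141, 0.264], [0.457, 0.001, 0.316]]
wrist head [  417     1   113   135 10976] top 0.1428 [719.2  86.1] [76.1 46.7] 82.1
```

```bash
python3 -m crank '[{"turn":0.15},{"turn":0.15},{"turn":0.15},{"turn":0.15},{"turn":0.15}]' 60; python3 -m crank '[{"turn":0.15},{"turn":0.15},{"turn":0.15},{"turn":0.15},{"turn":0.15}]'; python3 -m crank '[{"turn":0.15},{"turn":0.15},{"turn":0.015},{"z":0}]'
```

```text
schema error: expected keys x, y, z, turn
schema error: expected keys x, y, z, turn
schema error: expected keys x, y, z, turn
```

```bash
python3 -m crank '[{"x":0,"y":0,"z":0,"turn":0.15},{"x":0,"y":0,"z":0,"turn":0.15},{"x":0,"y":0,"z":0,"turn":0.15},{"x":0,"y":0,"z":0,"turn":0.15},{"x":0,"y":0,"z":0,"turn":0.15}]' 60; python3 -m crank '[{"x":0,"y":0,"z":0,"turn":0.15},{"x":0,"y":0,"z":0,"turn":0.15},{"x":0,"y":0,"z":0,"turn":0.15},{"x":0,"y":0,"z":0,"turn":0.15},{"x":0,"y":0,"z":0,"turn":0.15}]'; python3 -m crank '[{"x":0,"y":0,"z":0,"turn":0.15},{"x":0,"y":0,"z":0,"turn":0.15},{"x":0,"y":0,"z":0,"turn":0.015},{"x":0,"y":0,"z":0,"turn":0}]'
cat >> h.py <<'E'
from scipy.spatial.transform import Rotation as Ro
def to(x,y,z,yaw=None):
    "shift (cm) in tool axes from now to TCP target; turn to put tool y at world angle yaw (deg)"
    s=manip.state(); R=Ro.from_quat(s['tool_rot'],scalar_first=True).as_matrix()
    d=R.T@(np.array([x,y,z])-s['tool_pos'])*100
    print('t',round(s['time'],2),'pos',s['tool_pos'].round(4),'tooly',np.degrees(np.arctan2(R[1,1],R[0,1])).round(2),'tilt',np.degrees(np.arccos(-R[2,2])).round(2),'F',s['contact_force'].round(2),'w',round(s['gripper_width'],3),'g',round(s['grasp_force'],1))
    print('move cm',d.round(2))
E
python3 -c "
from h import *
to(.518,.0885,.23)"
```

```text
time: 0.65
tool_pos: [0.6247, 0.0, 0.2308]
tool_rot: [-0.0, 0.918, 0.396, -0.0]
contact_force: [0.0, -0.5, -0.3]
gripper_width: 0.599
grasp_force: 0.0
time: 1.15
tool_pos: [0.6247, 0.0, 0.2307]
tool_rot: [-0.0, 0.999, 0.032, -0.0]
contact_force: [0.6, -0.3, 0.3]
gripper_width: 0.597
grasp_force: 0.0
time: 1.55
tool_pos: [0.6248, 0.0, 0.231]
tool_rot: [-0.0, 0.993, -0.12, -0.0]
contact_force: [0.7, -0.5, -0.2]
gripper_width: 0.602
grasp_force: 0.0
t 1.55 pos [0.6248 0.     0.231 ] tooly -103.84 tilt 0.03 F [ 0.66 -0.55 -0.17] w 0.602 g 0.0
move cm [-12.49  -6.04   0.1 ]
```

```bash
python3 -m crank '[{"x":-3.1,"y":-1.5,"z":0,"turn":0},{"x":-3.1,"y":-1.5,"z":0,"turn":0},{"x":-3.1,"y":-1.5,"z":0,"turn":0},{"x":-3.2,"y":-1.5,"z":0,"turn":0},{"x":0,"y":0,"z":0,"turn":0}]' >/dev/null; python3 -m crank '[{"x":0,"y":0,"z":3,"turn":0},{"x":0,"y":0,"z":3,"turn":0},{"x":0,"y":0,"z":0,"turn":0},{"x":0,"y":0,"z":0,"turn":0}]'
python3 - <<'E'
from h import *
to(.518,.0885,.051)
for n in('wrist','side'):
    p,d,K,T=grab(n,n+'1.png'); P=pts(d,K,T)
    m=(d>0)&(P[...,0]>.44)&(P[...,0]<.57)&(P[...,1]>-.06)&(P[...,1]<.14)&(P[...,2]>.088)&(P[...,2]<.1)
    k,l,s,c=cv2.connectedComponentsWithStats(m.astype(np.uint8))
    for i in range(1,k):
        if s[i,4]<60: continue
        r=cv2.minAreaRect((P[l==i][:,:2]*1000).astype(np.float32)); print(n,s[i],np.round(r[0],1),np.round(r[1],1),round(r[2],1),np.median(P[l==i][:,2]).round(4))
E
```

```text
time: 2.45
tool_pos: [0.5183, 0.0881, 0.1712]
tool_rot: [0.0, 0.993, -0.121, -0.0]
contact_force: [1.1, -0.2, 0.1]
gripper_width: 0.6
grasp_force: 0.0
t 2.45 pos [0.5183 0.0881 0.1712] tooly -103.96 tilt 0.06 F [ 1.08 -0.16  0.08] w 0.6 g 0.0
move cm [-0.03 -0.04 12.02]
wrist [ 311  167   33   84 2629] [518.   88.5] [20.6 56. ] 76.0 0.0944
wrist [ 444  167   43   84 2897] [496.2   1.3] [21.3 56.1] 76.0 0.0944
side [328 203  28  16 195] [497.1   4.4] [23.6 58. ] 74.5 0.0928
side [300 221  29  18 240] [519.2  92.2] [21.9 57.4] 75.7 0.0931
```

View pics/wrist1.png

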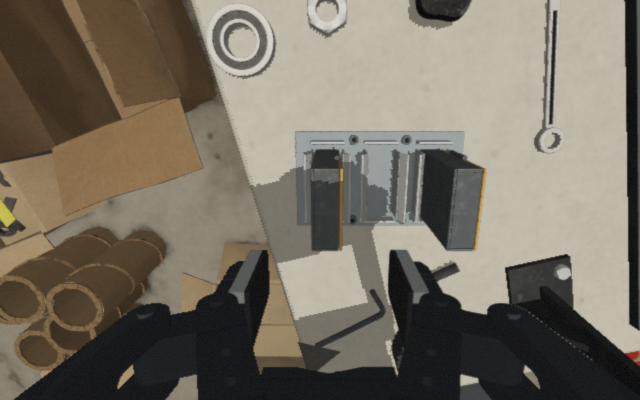

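View pics/side1.png

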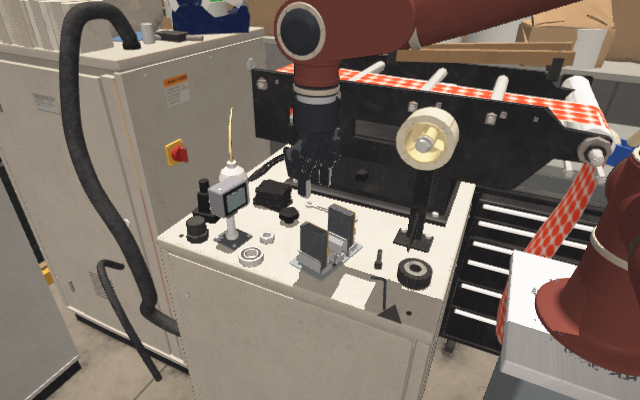

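The wrist view shows the left box top at (327,210), centred between the fingers, and the right box at (463,210). The side view shows the arm well clear of the reel. Both views agree with the first measurement, so I'll go down and grip.

```bash
python3 -m crank '[{"x":0,"y":0,"z":2.5,"turn":0},{"x":0,"y":0,"z":2.5,"turn":0},{"x":0,"y":0,"z":2.5,"turn":0},{"x":0,"y":0,"z":2.5,"turn":0},{"x":0,"y":0,"z":2.0,"turn":0}]' >/dev/null; python3 -m crank '[{"x":0,"y":0,"z":0,"turn":0},{"x":0,"y":0,"z":0,"turn":0}]'; python3 -m crank '[{"x":0,"y":0,"z":0,"turn":0},{"x":0,"y":0,"z":0,"turn":0},{"x":0,"y":0,"z":0,"turn":0},{"x":0,"y":0,"z":0,"turn":0},{"x":0,"y":0,"z":0,"turn":0}]' 0;python3 -m crank '[{"x":0,"y":0,"z":0,"turn":0},{"x":0,"y":0,"z":0,"turn":0},{"x":0,"y":0,"z":0,"turn":0}]'
```

```text
time: 3.25
tool_pos: [0.5195, 0.0884, 0.0529]
tool_rot: [-0.0, 0.993, -0.122, 0.001]
contact_force: [0.6, -0.5, 0.5]
gripper_width: 0.596
grasp_force: 0.0
time: 3.75
tool_pos: [0.5198, 0.0885, 0.0533]
tool_rot: [-0.0, 0.993, -0.122, 0.002]
contact_force: [-1.1, 1.6, 5.9]
gripper_width: 0.235
grasp_force: 59.5
time: 4.05
tool_pos: [0.5198, 0.0885, 0.0533]
tool_rot: [-0.0, 0.993, -0.122, 0.002]
contact_force: [0.9, 0.1, 6.8]
gripper_width: 0.237
grasp_force: 59.5
```

```bash
python3 -m crank '[{"x":0,"y":0,"z":-1.0,"turn":0},{"x":0,"y":0,"z":-1.5,"turn":0},{"x":0,"y":0,"z":-1.5,"turn":0},{"x":0,"y":0,"z":-1.5,"turn":0},{"x":0,"y":0,"z":-1.0,"turn":0}]' >/dev/null; for i in 1 2 3; do python3 -m crank '[{"x":0,"y":0,"z":0,"turn":0},{"x":0,"y":0,"z":0,"turn":0},{"x":0,"y":0,"z":0,"turn":0}]'|egrep 'time|pos|force'; done
python3 - <<'E'
from h import *
p,d,K,T=grab('side','side2.png'); P=pts(d,K,T)
F=[]
for i in range(8): p,d,K,T=grab('wrist','wrist2.png' if i==0 else None);F.append(manip.state()['contact_force'])
print(np.mean(F,0).round(2),np.std(F,0).round(2)); to(.5198,.0885,.053)
E
```

```text
time: 4.85
tool_pos: [0.5175, 0.0884, 0.1154]
contact_force: [0.3, 0.3, -1.1]
grasp_force: 58.7
time: 5.15
tool_pos: [0.5179, 0.0884, 0.1158]
contact_force: [-0.2, -0.2, -0.0]
grasp_force: 58.7
time: 5.45
tool_pos: [0.5182, 0.0885, 0.1163]
contact_force: [0.3, -0.2, -1.8]
grasp_force: 58.7
[ 0.05  0.11 -1.07] [0.21 0.62 0.28]
t 5.9 pos [0.5182 0.0885 0.1163] tooly -103.99 tilt 0.0 F [ 0.12  0.69 -0.99] w 0.233 g 58.7
move cm [ 0.15 -0.04  6.33]
```

View pics/side2.png

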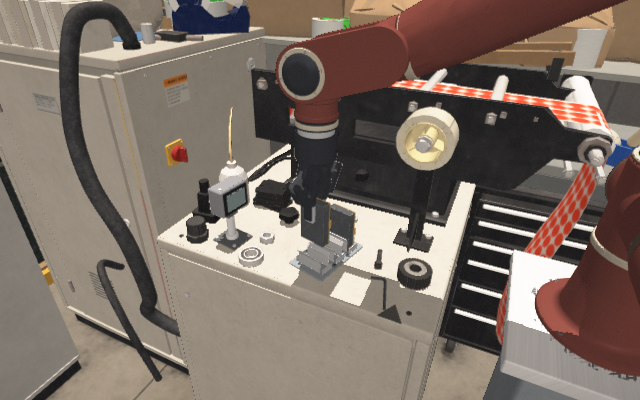

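The side view shows the left box held clear above its channel at (313,225), with the right box still home. The pull is about 1.1 N, so this box is light. I'll put it back.

```bash
python3 -m crank '[{"x":0,"y":0,"z":1.5,"turn":0},{"x":0,"y":0,"z":1.5,"turn":0},{"x":0,"y":0,"z":1.3,"turn":0},{"x":0,"y":0,"z":1.0,"turn":0},{"x":0,"y":0,"z":0.7,"turn":0}]' |egrep 'time|pos|force'; python3 -m crank '[{"x":0,"y":0,"z":0.3,"turn":0},{"x":0,"y":0,"z":0,"turn":0},{"x":0,"y":0,"z":0,"turn":0},{"x":0,"y":0,"z":0,"turn":0}]'|egrep 'time|pos|force'
```

```text
time: 6.4
tool_pos: [0.5172, 0.0884, 0.0543]
contact_force: [1.1, 0.1, -0.7]
grasp_force: 58.7
time: 6.8
tool_pos: [0.5185, 0.0885, 0.0534]
contact_force: [0.5, -0.6, -1.1]
grasp_force: 58.8
```

```bash
for i in 1; do python3 -m crank '[{"x":0,"y":0,"z":0.1,"turn":0},{"x":0,"y":0,"z":0,"turn":0},{"x":0,"y":0,"z":0,"turn":0}]'|egrep 'pos|force'; done;  python3 -m crank '[{"x":0,"y":0,"z":0.1,"turn":0},{"x":0,"y":0,"z":0,"turn":0},{"x":0,"y":0,"z":0,"turn":0}]'|egrep 'pos|force'
```

```text
tool_pos: [0.5186, 0.0885, 0.0534]
contact_force: [-2.7, -0.0, 5.2]
grasp_force: 59.7
tool_pos: [0.5187, 0.0885, 0.0534]
contact_force: [-5.8, -0.2, 10.8]
grasp_force: 60.5
```

```bash
python3 -m crank '[{"x":0,"y":0,"z":0,"turn":0},{"x":0,"y":0,"z":0,"turn":0},{"x":0,"y":0,"z":0,"turn":0},{"x":0,"y":0,"z":0,"turn":0}]' 60|egrep 'pos|force|width'; python3 -m crank '[{"x":0,"y":0,"z":-2.5,"turn":0},{"x":0,"y":0,"z":-2.5,"turn":0},{"x":0,"y":0,"z":-2.5,"turn":0},{"x":0,"y":0,"z":-2.5,"turn":0},{"x":0,"y":0,"z":-2.0,"turn":0}]' >/dev/null;python3 -m crank '[{"x":0,"y":0,"z":0,"turn":0},{"x":0,"y":0,"z":0,"turn":0}]' >/dev/null
python3 - <<'E'
from h import *
to(.4964,.0013,.171)
for n in('wrist','scene'):
    p,d,K,T=grab(n,n+'3.png'); P=pts(d,K,T)
    m=(d>0)&(P[...,0]>.44)&(P[...,0]<.57)&(P[...,1]>-.06)&(P[...,1]<.14)&(P[...,2]>.088)&(P[...,2]<.11)
    k,l,s,c=cv2.connectedComponentsWithStats(m.astype(np.uint8))
    for i in range(1,k):
        if s[i,4]<60: continue
        r=cv2.minAreaRect((P[l==i][:,:2]*1000).astype(np.float32)); print(n,s[i],np.round(r[0],1),np.round(r[1],1),round(r[2],1),np.median(P[l==i][:,2]).round(4))
E
```

```text
tool_pos: [0.518, 0.0884, 0.051]
contact_force: [0.1, 0.0, -0.1]
gripper_width: 0.599
grasp_force: 0.0
t 8.5 pos [0.5181 0.0884 0.1709] tooly -103.99 tilt 0.01 F [-0.91  0.39  0.24] w 0.599 g 0.0
move cm [-0.    8.98 -0.01]
wrist [ 445  166   43   85 2922] [496.1   1.2] [21.8 56.2] 75.9 0.0944
wrist [ 312  168   33   85 2626] [516.7  88.3] [20.6 56.5] 75.6 0.0944
scene [343 203  32  23 336] [496.3   1.8] [22.7 56.9] 75.4 0.0945
scene [313 231  33  26 391] [516.9  88.2] [22.7 57.2] 76.7 0.0945
```

The left box is home: its top is at 0.0944 m as before, shifted 1 mm. Now the right box.

```bash
python3 -m crank '[{"x":0,"y":3.0,"z":0,"turn":0},{"x":0,"y":3.0,"z":0,"turn":0},{"x":0,"y":3.0,"z":0,"turn":0},{"x":0,"y":0,"z":0,"turn":0},{"x":0,"y":0,"z":0,"turn":0}]' ; python3 -m crank '[{"x":0,"y":0,"z":2.5,"turn":0},{"x":0,"y":0,"z":2.5,"turn":0},{"x":0,"y":0,"z":2.5,"turn":0},{"x":0,"y":0,"z":2.5,"turn":0},{"x":0,"y":0,"z":1.9,"turn":0}]' >/dev/null; python3 -m crank '[{"x":0,"y":0,"z":0,"turn":0},{"x":0,"y":0,"z":0,"turn":0}]' |egrep 'pos|force'; python3 -m crank '[{"x":0,"y":0,"z":0,"turn":0},{"x":0,"y":0,"z":0,"turn":0},{"x":0,"y":0,"z":0,"turn":0},{"x":0,"y":0,"z":0,"turn":0},{"x":0,"y":0,"z":0,"turn":0}]' 0;python3 -m crank '[{"x":0,"y":0,"z":0,"turn":0},{"x":0,"y":0,"z":0,"turn":0},{"x":0,"y":0,"z":0,"turn":0}]'
```

```text
time: 9.1
tool_pos: [0.4957, 0.001, 0.1698]
tool_rot: [-0.0, 0.992, -0.123, -0.001]
contact_force: [-0.4, 0.1, 0.8]
gripper_width: 0.6
grasp_force: 0.0
tool_pos: [0.4962, 0.0019, 0.0519]
contact_force: [-0.2, 0.2, 0.7]
grasp_force: 0.0
time: 10.3
tool_pos: [0.4977, 0.0011, 0.0539]
tool_rot: [-0.0, 0.993, -0.122, 0.001]
contact_force: [0.2, 1.4, 6.6]
gripper_width: 0.232
grasp_force: 59.8
time: 10.6
tool_pos: [0.4977, 0.0011, 0.0539]
tool_rot: [-0.0, 0.993, -0.122, 0.001]
contact_force: [-0.6, 1.2, 6.5]
gripper_width: 0.236
grasp_force: 59.8
```

```bash
python3 -m crank '[{"x":0,"y":0,"z":-1.0,"turn":0},{"x":0,"y":0,"z":-1.5,"turn":0},{"x":0,"y":0,"z":-1.5,"turn":0},{"x":0,"y":0,"z":-1.5,"turn":0},{"x":0,"y":0,"z":-1.0,"turn":0}]' >/dev/null; for i in 1 2 3; do python3 -m crank '[{"x":0,"y":0,"z":0,"turn":0},{"x":0,"y":0,"z":0,"turn":0},{"x":0,"y":0,"z":0,"turn":0}]'|egrep 'time|pos|force'; done
python3 - <<'E'
from h import *
p,d,K,T=grab('side','side4.png')
F=[]
for i in range(8): grab('wrist');F.append(manip.state()['contact_force'])
print(np.mean(F,0).round(2),np.std(F,0).round(2)); to(.4977,.0011,.0539)
E
```

```text
time: 11.4
tool_pos: [0.4958, 0.0012, 0.1164]
contact_force: [-0.6, 0.1, -3.8]
grasp_force: 58.8
time: 11.7
tool_pos: [0.4962, 0.0012, 0.1168]
contact_force: [0.3, -0.2, -3.1]
grasp_force: 58.8
time: 12.0
tool_pos: [0.4965, 0.0011, 0.1173]
contact_force: [-0.4, 1.0, -3.3]
grasp_force: 58.8
[-0.13  0.08 -3.38] [0.47 0.42 0.76]
t 12.45 pos [0.4964 0.0011 0.1173] tooly -103.99 tilt 0.0 F [-0.    0.03 -3.68] w 0.233 g 58.8
move cm [ 0.13 -0.03  6.34]
```

View pics/side4.png

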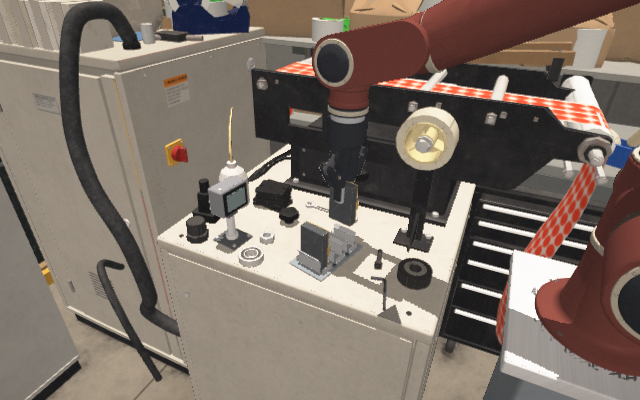

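The side view shows the right box held at (345,205) and the left box home at (313,245). The right box pulls 3.4 N against 1.1 N for the left, so the right one is heavier. I'll carry it to the reader.

```bash
python3 -m crank '[{"x":0,"y":0,"z":-2,"turn":0},{"x":0,"y":0,"z":-2,"turn":0},{"x":0.5,"y":0,"z":-1,"turn":0},{"x":1.5,"y":-0.5,"z":0,"turn":0},{"x":2,"y":-1,"z":0,"turn":0}]' |egrep 'pos|force';  python3 -m crank '[{"x":2,"y":-1,"z":0,"turn":0},{"x":2,"y":-1,"z":0,"turn":0},{"x":1,"y":-0.5,"z":0,"turn":0},{"x":0,"y":0,"z":0,"turn":-0.1},{"x":0,"y":0,"z":0,"turn":-0.14}]' |egrep 'pos|force'; python3 -m crank '[{"x":0,"y":0,"z":0,"turn":-0.14},{"x":0,"y":0,"z":0,"turn":-0.14},{"x":0,"y":0,"z":0,"turn":-0.14},{"x":0,"y":0,"z":0,"turn":-0.14},{"x":0,"y":0,"z":0,"turn":-0.14}]' |egrep 'pos|force'; python3 -m crank '[{"x":0,"y":0,"z":0,"turn":-0.14},{"x":0,"y":0,"z":0,"turn":-0.14},{"x":0,"y":0,"z":0,"turn":-0.14},{"x":0,"y":0,"z":0,"turn":-0.14},{"x":0,"y":0,"z":0,"turn":-0.1}]' |egrep 'pos|force'; python3 -m crank '[{"x":0,"y":0,"z":0,"turn":-0.074},{"x":0,"y":0,"z":0,"turn":0},{"x":0,"y":0,"z":0,"turn":0}]' |egrep 'pos|force'; python3 -c "
from h import *
to(.6415,.099,.115)"
```

```text
tool_pos: [0.5396, 0.0057, 0.1678]
contact_force: [-0.9, 0.1, -3.8]
grasp_force: 58.8
tool_pos: [0.5935, 0.0181, 0.1667]
contact_force: [0.5, -0.4, -3.2]
grasp_force: 58.9
tool_pos: [0.5931, 0.0181, 0.1669]
contact_force: [0.8, 0.1, -4.0]
grasp_force: 58.9
tool_pos: [0.5931, 0.0181, 0.1669]
contact_force: [0.7, -0.2, -3.6]
grasp_force: 58.9
tool_pos: [0.5932, 0.0181, 0.167]
contact_force: [-0.1, -0.5, -2.0]
grasp_force: 58.9
t 14.75 pos [0.5932 0.0181 0.167 ] tooly -8.17 tilt 0.03 F [-0.14 -0.53 -1.96] w 0.232 g 58.9
move cm [8.69 3.63 5.2 ]
```

```bash
python3 -m crank '[{"x":1.5,"y":0.6,"z":0,"turn":0},{"x":2,"y":0.8,"z":0,"turn":0},{"x":2,"y":0.8,"z":0,"turn":0},{"x":2,"y":0.8,"z":0,"turn":0},{"x":1.2,"y":0.6,"z":0,"turn":0}]' |egrep 'pos|force'; python3 -m crank '[{"x":0,"y":0,"z":1.5,"turn":0},{"x":0,"y":0,"z":2,"turn":0},{"x":0,"y":0,"z":1.5,"turn":0},{"x":0,"y":0,"z":0.2,"turn":0},{"x":0,"y":0,"z":0,"turn":0}]' |egrep 'pos|force'
python3 - <<'E'
from h import *
to(.6415,.099,.115)
for n in('scene','side','wrist'):
    p,d,K,T=grab(n,n+'5.png'); P=pts(d,K,T)
    for nm,lo,hi,b in (('held',.08,.15,(.60,.675,.04,.16)),('left',.088,.11,(.47,.56,.05,.13)),('hold top',.149,.162,(.60,.675,.04,.16))):
        m=(d>0)&(P[...,0]>b[0])&(P[...,0]<b[1])&(P[...,1]>b[2])&(P[...,1]<b[3])&(P[...,2]>lo)&(P[...,2]<hi)
        if m.sum()<40: print(n,nm,m.sum()); continue
        q=P[m]; r=cv2.minAreaRect((q[:,:2]*1000).astype(np.float32)); print(n,nm,m.sum(),np.round(r[0],1),np.round(r[1],1),round(r[2],1),q[:,2].max().round(4))
E
```

```text
tool_pos: [0.642, 0.1013, 0.1672]
contact_force: [0.3, -0.1, -3.0]
grasp_force: 58.9
tool_pos: [0.6405, 0.0987, 0.114]
contact_force: [-0.4, -0.1, -3.6]
grasp_force: 58.8
t 15.75 pos [0.6405 0.0987 0.114 ] tooly -8.12 tilt 0.13 F [-0.39 -0.08 -3.65] w 0.235 g 58.8
move cm [ 0.04  0.1  -0.1 ]
scene held 746 [634.9 104. ] [55.9 39.2] 40.3 0.15
scene left 386 [517.3  88.2] [22.9 56.9] 75.5 0.098
scene hold top 267 [639.4 107. ] [56.2 41.1] 23.7 0.162
side held 766 [636.8 107.2] [55.8 41.2] 39.4 0.15
side left 236 [517.9  91.4] [23.  56.8] 76.7 0.0958
side hold top 205 [633.5 104.9] [60.4 50.4] 37.2 0.162
wrist held 4167 [643.2 117.1] [25.5 47.5] 81.8 0.15
wrist left 4585 [517.1  88.6] [22.2 57.1] 76.1 0.0965
wrist hold top 10296 [638.7 106.3] [47.5 56.9] 38.2 0.162
```

View pics/scene5.png

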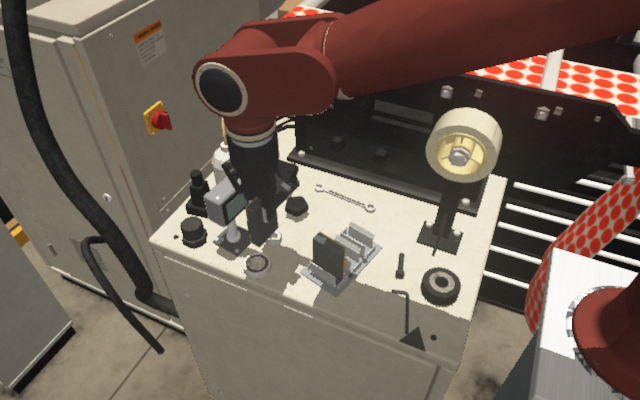

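View pics/wrist5.png

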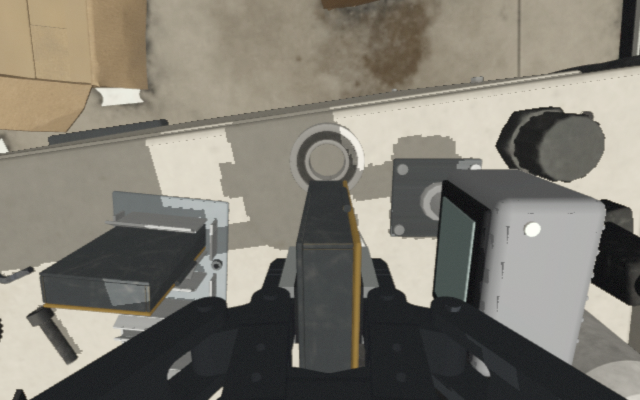

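The scene and wrist views show the heavy box upright in the gripper, wrist view (330,290). It is square to and in front of the window at (455,250), with a clear gap. The left box stands home in the rack at (325,255) in the scene view. I'll let it settle and hand in.

```bash
python3 -m crank '[{"x":0,"y":0,"z":0,"turn":0},{"x":0,"y":0,"z":0,"turn":0},{"x":0,"y":0,"z":0,"turn":0},{"x":0,"y":0,"z":0,"turn":0},{"x":0,"y":0,"z":0,"turn":0}]'; python3 -c "
from plant import manip
print(manip.job_done())"
```

```text
time: 16.4
tool_pos: [0.6413, 0.0993, 0.1154]
tool_rot: [0.0, 0.755, 0.656, 0.0]
contact_force: [0.5, 1.1, -3.2]
gripper_width: 0.234
grasp_force: 58.8
the job is handed in; nothing more can be done
None
```

The job is handed in (the hand-in gave no verdict): the right box was heavier (about 3.4 N against 1.1 N) and is held upright and square, about 55 mm in front of the reader window, with the lighter left box back home in the rack.

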